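Feel which mould has a plug loose inside and bring it to the stop board

ROBOT

A 6-joint arm with a two-finger parallel gripper is mounted at the origin on the work surface. World frame = base frame: x ahead of the robot, y to its left, z up, the work surface at z = 0. Lengths are in mm, angles in rad, forces in N, time in s.
With the tool pointing down it reaches from about 325 to 775 mm from the base axis. Payload 5.5 kg.
Tool frame: the origin (TCP) lies between the finger pads; the fingertips stand manip.tip_reach ahead of it and the grasp point (between the pads) lies 11 mm behind it (manip.tip_reach is the distance from the TCP to the fingertips, in mm); z points along the fingers, y is the direction in which the jaws open and shut (so a half turn about z gives the same grasp; the last joint's range is limited). The gripper opens to 88 mm and grips with 3 to 60 N. Pads are 20 mm wide; open, the fingers measure 115 mm over their backs; the gripper's body (75 mm by 178 mm) begins 61 mm behind the grasp point.
Start: joints at [-1.245, 0.091, 1.231, -0, 1.82, -0.057], TCP at [224.112, -556.588, 230.631] pointing down, gripper open.
Joint ranges: [-2.87, 2.87], [-0.86, 2.18], [0.17, 2.46], [-1.51, 4.65], [0.06, 2.69], [-2.65, 2.65]. Speed limits (rad/s): [2.57, 2.57, 3.01, 3.14, 3.14, 3.14].

INTERFACE

Orientations are given as a unit quaternion [w, x, y, z].
In Python, from workcell import manip, hand, grab_frame, look_for, silhouettes, spot_point, read_time_s, read_joint_positions, read_joint_velocities, read_tau, read_tool_pos, read_orientation, read_contact_force, read_ft_torque, read_finger_gap gives the robot as it stands. Calls block until the motion is done:
- manip.reach(position, orientation): joint-space move of the TCP to a pose.
- manip.move_straight(position, ori=None, speed=150): straight line of the TCP; ori=None keeps the orientation; speed is the mean speed in mm/s.
- manip.move_joints(angles): joint-space move.
- hand.gripper_to(opening): finger opening in mm; the grip force is fixed at half the most; returns when the fingers have stopped.
- manip.dwell(seconds).
- manip.ik(position, orientation): joint angles nearest the present ones, or None.
- grab_frame(name): name is "scene" or "top" or "wrist"; returns a dict with "color" (384x512x3 uint8, red, green, blue), "range_z" (384x512 float32, mm along the optical axis (not along the pixel's ray), 0 where there is no reading), "fx", "fy", "cx", "cy" (pixels), "D" ([k1, k2, p1, p2, k3] as OpenCV has them; the pictures are not rectified), "extrinsics" (4x4, takes a point from camera to world coordinates). Camera axes: x right, y down, z forward; pixel columns grow to the right and rows downward; lengths in mm; the calibration is good to about 2 mm. A picture is of the moment at which its call begins.
A pose or a line that the arm cannot do raises manip.IKError and nothing moves.
- manip.finish_job(): hands the job in, once; it reports no verdict.
Trained networks look in the newest picture that a camera, given by its name, has taken for a name from the list of things; names that differ only in an ending like _2 or _b are one class to them, and where a whole thing is asked for, a point or a joint stands for the part that bears it (a point fixed in the world has none). Each returns a list of dicts, best first, with "p" (0 to 1); they miss things now and then, are a little off and sometimes report something else, mostly with a low value. They report only what shows in the picture. A call takes as long as a camera call. They do not tell look-alikes from the thing itself.
- look_for(camera, thing): "location" ([column, row] as shares, 0 to 1, of the picture: columns of its width, rows of its height, amid what is visible of it).
- silhouettes(camera, thing): "region" (384x512 bool, what is visible of it) and "location" ([column, row] as shares, 0 to 1, of the picture: columns of its width, rows of its height, amid what is visible of it).
- spot_point(camera, thing): "location" ([column, row] as shares, 0 to 1, of the picture: columns of its width, rows of its height: a listed point, or the origin of a listed thing).
Readings, each from a call of its own:
- read_time_s(): time.
- read_joint_positions(): joint angles.
- read_joint_velocities(): joint speeds.
- read_tau(): joint torques, N m.
- read_tool_pos(): TCP position.
- read_orientation(): TCP orientation.
- read_contact_force(): force on the tool from outside, world axes, zero at the start.
- read_ft_torque(): the same for the moment, N m.
- read_finger_gap(): finger opening in mm.
Only numpy, scipy, OpenCV 4.12 (cv2) and the standard library are available. Lean on these libraries where they do the work, as an engineer would, in place of code of your own. Each camera call takes 0.05 s, during which the arm holds its last target.

TASK

While trimming, the clay plug from the pour hole broke loose and fell into the hollow cast in one of the three closed plaster moulds on the ware board. Pick the moulds up and shake or rock them gently to feel which one has something sliding inside, then set only that mould on the stop board, ready for prying open: upright, its long side along the right-hand strip and its end against the far strip (as the robot sees them), pushed fully home against both, without knocking or pressing hard. Leave the other two standing on the ware board, and disturb nothing else.

Things in the scene. Friction and masses are not known exactly. Their poses are not given: they have to be found in the camera images.
- mould_1: closed plaster mould, one of three alike: yellow lower half, white upper half, two red dots and a grey flush stopper on top. Oblong with round ends, 130 mm long (own x), 62 wide (own y, flat parallel sides), 64 high, 0.45 to 0.7 kg whatever is inside. Origin: centre of underside, z up. Any one of the three, not told which, has the loose plug (see mould_2).
- mould_2: as mould_1. All three are hollow along own x, each with an 80 g clay plug inside. In two it is stuck fast, off-centre. In one it slides up to 60 mm along own x and knocks at the ends: it moves when tilted end-down past about 15 degrees or jerked along x at 2.5 m/s2; when level again it stays where it slid, so the balance has shifted by up to 80 g x 60 mm = 0.047 N m.
- mould_3: as mould_1. All three are fragile: never faster than 0.8 m/s or 3 rad/s, never tilted past 60 degrees, never set down with a knock of over 80 N, never pushed against a strip or one another with over 30 N. The flat sides bear a firm grip.
- ware_board: fixed plywood board, 440 long (own y) x 200 wide (own x), its top face 18 mm above the table. Origin: centre of its underside on the table, z up. The three moulds stand on it side by side, about 135 mm apart along its y, their length roughly along its x.
- stop_board: fixed light-wood board 220 (own x) x 200 mm (own y), top face 18 mm above the table; origin: centre of underside on the table, z up. Carries the strips. A mould home against both strips, length along x, has its origin at x = +25, y = -49, z = +18 mm in this frame.
- strips: two rigid dark wooden stop strips fixed on the stop board, same origin and axes as it; 20 mm wide, tops 33 mm above the table (15 above the board): far strip along the +x edge (inner face at x = +90 mm), right-hand strip along the -y edge (inner face at y = -80 mm).
- knife: bystander: trimming knife 190 mm long with wooden handle, lying in front of the stop board; origin at the joint of handle and blade.
- rib: bystander: teal half-round scraper 75 mm wide, 5 mm thick, lying in front of the ware board.
- round_mould: bystander: round plaster mould, 150 mm across, 65 mm high, at the back; origin centre of underside.
- squeeze_bottle: bystander: green bottle, 60 mm across, 150 mm high, at the back; origin centre of underside.
- beaker: bystander: white plastic beaker, 80 mm across, 100 mm high, at the back; origin centre of underside.
- wood_tool: bystander: wooden modelling tool 175 mm long, lying at the back.
Things that resemble listed ones, but are neither listed nor needed, are in the scene too. Leave any purple look-alike of the mould_2 alone.

How it is judged (in metres and radians):
On the way:
1. the mould with the loose plug is held clear of the boards (height (world z) of mould_2 above 0.035 m and contact force between mould_2 and ware_board below 0.1 N and contact force between the fingers and mould_2 above 1 N), for 0.2 s.
At the end, for the whole second after the job is handed in: Loose-plug mould level on the stop board, within 2 mm of touching both strips and 2 degrees of square; the other two level on the ware board (centres within 75 mm across, 215 mm along of its middle); all released and at rest (x of mould_2 in the frame of stop_board between 0.023 and 0.027 m and y of mould_2 in the frame of stop_board between -0.051 and -0.047 m and z of mould_2 in the frame of stop_board between 0.016 and 0.02 m and angle between the x axis of mould_2 and the x axis of stop_board, either way round below 0.035 rad and linear speed of each of mould_2, mould_1, mould_3 below 0.01 m/s and angle between each of mould_2, mould_1, mould_3's own z axis and vertical below 0.04 rad and x of mould_1 in the frame of ware_board between -0.075 and 0.075 m and y of mould_1 in the frame of ware_board between -0.215 and 0.215 m and z of mould_1 in the frame of ware_board between 0.016 and 0.02 m and x of mould_3 in the frame of ware_board between -0.075 and 0.075 m and y of mould_3 in the frame of ware_board between -0.215 and 0.215 m and z of mould_3 in the frame of ware_board between 0.016 and 0.02 m).
It fails at once if a mould with nothing loose inside is set on the stop board (contact force between any of mould_1, mould_3 and stop_board above 0.3 N).
It fails at once if a mould is dropped or knocked on a board (over 80 N), or pressed on a strip or another mould with over 30 N (contact force between any of mould_1, mould_2, mould_3 and stop_board above 80 N or contact force between any of mould_1, mould_2, mould_3 and ware_board above 80 N or contact force between any of mould_1, mould_2, mould_3 and strips above 30 N or contact force between mould_1 and mould_2 above 30 N or contact force between any of mould_2, mould_1 and mould_3 above 30 N).
It fails at once if a mould is handled roughly: faster than 0.8 m/s or 3 rad/s, or tilted past 60 degrees (linear speed of any of mould_1, mould_2, mould_3 above 0.8 m/s or angular speed of any of mould_1, mould_2, mould_3 above 3 rad/s or angle between any of mould_1, mould_2, mould_3's own z axis and vertical above 1.05 rad).
It fails at once if a bystander is moved by more than 20 mm (distance of any of knife, rib, round_mould, squeeze_bottle, beaker, wood_tool from where it was at the start of the episode above 0.02 m).
It also fails if it takes over 72 s, if anything falls off the work surface, if the arm or the gripper's body presses on something with over 40 N, if the wrist force passes 120 N, or if a joint passes its speed limit or range.

## Working session

There is one attempt and no reset: what is moved stays moved. The work goes in short steps, each a Python script; the robot and the scene stay as the last script left them, time stands still between calls to the robot, and variables do not carry over. Pictures are saved under pics/ and viewed, and the job is handed in when it is done.

```bash
ls; mkdir -p pics; python3 - <<'E'
from workcell import *
import cv2,numpy as np
print(manip.tip_reach, read_time_s())
for n in ["scene","top"]:
    f=grab_frame(n); cv2.imwrite(f"pics/{n}0.png",f["color"][...,::-1])
    np.savez(f"/tmp/{n}0.npz",**f)
    print(n,f["fx"],f["cx"],f["cy"],f["D"],np.round(f["extrinsics"],3).tolist())
    for t in ["mould_2","ware_board","stop_board","strips","round_mould","beaker","knife"]:
        print(t,[(round(d["p"],2),np.round(np.array(d["location"])*[512,384]).tolist()) for d in look_for(n,t)])
print(read_time_s())
E
```

```text
pics
8.0 0.0
scene 483.20474393043384 254.37989889828052 186.36914905510284 [-0.15006115  0.          0.          0.          0.        ] [[0.833, 0.423, -0.357, 960.786], [0.553, -0.645, 0.527, -712.668], [-0.007, -0.637, -0.771, 1099.577], [0.0, 0.0, 0.0, 1.0]]
mould_2 [(0.78, [116.0, 216.0]), (0.75, [211.0, 244.0]), (0.69, [175.0, 281.0]), (0.69, [239.0, 116.0]), (0.55, [246.0, 212.0]), (0.39, [302.0, 173.0])]
ware_board [(0.72, [248.0, 210.0]), (0.61, [209.0, 269.0])]
stop_board [(0.68, [302.0, 160.0])]
strips [(0.61, [306.0, 178.0])]
round_mould [(0.75, [368.0, 210.0])]
beaker [(0.57, [299.0, 295.0])]
knife [(0.54, [257.0, 144.0])]
top 468.4465407107517 250.23370850167842 189.3852772660879 [-0.09927351  0.          0.          0.          0.        ] [[0.024, -0.995, 0.093, 380.31], [-1.0, -0.025, -0.003, -14.376], [0.005, -0.093, -0.996, 1240.698], [0.0, 0.0, 0.0, 1.0]]
mould_2 [(0.77, [329.0, 191.0]), (0.7, [281.0, 189.0]), (0.66, [351.0, 308.0])]
ware_board [(0.8, [315.0, 188.0]), (0.29, [380.0, 199.0])]
stop_board [(0.58, [167.0, 179.0])]
strips [(0.67, [194.0, 147.0])]
round_mould [(0.66, [200.0, 81.0]), (0.23, [280.0, 188.0])]
beaker [(0.75, [330.0, 90.0])]
knife [(0.81, [164.0, 237.0])]
0.8
```

View pics/scene0.png

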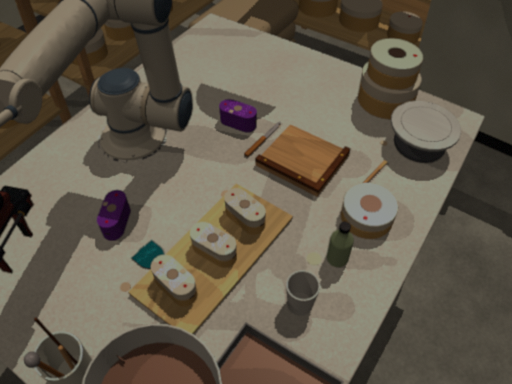

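View pics/top0.png

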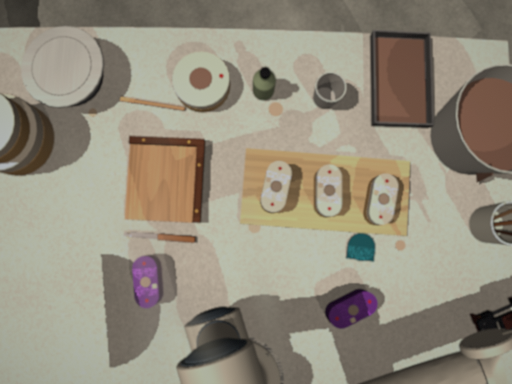

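The top view shows the three white/yellow moulds at about (277,187), (329,190) and (382,199). The purple look-alikes are at (147,281) and (352,308). The stop board is at (165,180), with strips on its top (far) and right edges. I'll measure these from depth next.

```bash
cat > h.py <<'E'
import numpy as np, cv2
def cloud(f):
    z=np.asarray(f["range_z"]).astype(float); h,w=z.shape
    u,v=np.meshgrid(np.arange(w),np.arange(h))
    K=np.array([[f["fx"],0,f["cx"]],[0,f["fy"],f["cy"]],[0,0,1]],float)
    p=cv2.undistortPoints(np.stack([u,v],-1).reshape(-1,1,2).astype(float),K,np.array(f["D"],float)).reshape(h,w,2)
    P=np.concatenate([p*z[...,None],z[...,None]],-1)
    E=np.array(f["extrinsics"]); 
    W=P@E[:3,:3].T+E[:3,3]; W[z==0]=np.nan
    return W
def blobs(W,zlo,zhi,xr,yr,amin=100):
    m=(W[...,2]>zlo)&(W[...,2]<zhi)&(W[...,0]>xr[0])&(W[...,0]<xr[1])&(W[...,1]>yr[0])&(W[...,1]<yr[1])
    n,l,s,c=cv2.connectedComponentsWithStats(m.astype(np.uint8),connectivity=4)
    out=[]
    for i in range(1,n):
        if s[i,4]<amin: continue
        Q=W[l==i]; r=cv2.minAreaRect(Q[:,:2].astype(np.float32))
        out.append((c[i].round(),s[i,4],np.round(np.median(Q[:,2]),1),np.round(r[0],1),np.round(r[1],1),round(r[2],1)))
    return out
E
python3 - <<'E'
import numpy as np
from h import *
f=dict(np.load("/tmp/top0.npz")); W=cloud(f)
for lo,hi in [(72,95),(26,42),(10,25)]:
    print(lo)
    for b in blobs(W,lo,hi,(150,800),(-450,450)): print(*b)
for n in [(150,100),(280,280),(230,250)]: print(W[n[1],n[0]])
E
```

```text
72
[84. 82.] 876 91.9 [745.8 410. ] [ 80.  108.5] 90.0
[334.  80.] 131 83.9 [ 766.7 -223. ] [71.2 39.3] 55.9
[276. 186.] 1160 82.3 [498.8 -81.6] [ 62.  129.4] 78.9
[329. 190.] 1148 82.5 [ 491.1 -214.6] [128.   61.5] 0.3
[383. 199.] 1168 82.6 [ 473.4 -351.1] [ 63.1 129.5] 79.8
26
[374. 100.] 120 38.5 [ 739.7 -341.6] [120.5   7.5] 0.5
[182. 163.] 1215 33.5 [517.3 207.4] [199.  221.2] 88.9
10
[393. 102.] 1203 13.0 [ 743.3 -401. ] [ 97.5 113.1] 90.0
[160. 183.] 5087 18.4 [507.2 219.1] [178.6 202.1] 88.8
[323. 192.] 8633 18.4 [ 493.5 -218.2] [441.3 202.1] 87.1
[176. 238.] 233 13.4 [362.9 173.2] [100.5  17.6] 87.0
[7.34454128e+02 2.61239609e+02 1.54843261e-01]
[ 259.61591064 -101.84055521    0.9514619 ]
[3.34851829e+02 3.13298584e+01 2.64990723e-01]
```

```bash
cat >> h.py <<'E'
from scipy.spatial.transform import Rotation as R
def quat(yaw,pitch=0.0,flip=False):
    """tool down, tool y along mould y; pitch about the mould's own y axis"""
    y=yaw+(np.pi if flip else 0)
    # tool x along mould x, y = -mould y, z down
    M=R.from_euler('z',yaw)*R.from_euler('y',pitch)*R.from_euler('x',np.pi)
    if flip: M=M*R.from_euler('z',np.pi)
    q=M.as_quat(); return np.r_[q[3],q[:3]]
E
python3 - <<'E'
import numpy as np
from h import *
from workcell import *
f=dict(np.load("/tmp/top0.npz")); W=cloud(f)
# stop board
m=(W[...,2]>10)&(W[...,2]<42)&(abs(W[...,0]-517)<130)&(abs(W[...,1]-210)<125)
n,l,s,c=cv2.connectedComponentsWithStats(m.astype(np.uint8),connectivity=4)
i=1+np.argmax(s[1:,4]); Q=W[l==i]; print(s[i],cv2.minAreaRect(Q[:,:2].astype(np.float32)),Q[:,2].min())
# strip inner edges
S=W[(W[...,2]>29)&(W[...,2]<40)&(abs(W[...,0]-517)<130)&(abs(W[...,1]-210)<125)]
for yaw in np.deg2rad([-0.6,-0.9,-1.2,-1.5]):
    Rm=np.array([[np.cos(yaw),np.sin(yaw)],[-np.sin(yaw),np.cos(yaw)]]); L=(S[:,:2]-[517.3,207.4])@Rm.T
    rs=L[L[:,0]<85]; fs=L[L[:,1]>-75]
    # slope of right strip center, far strip
    print(np.rad2deg(yaw), np.polyfit(rs[:,0],rs[:,1],1), rs[:,1].min(),rs[:,1].max(), np.polyfit(fs[:,1],fs[:,0],1), fs[:,0].min(),fs[:,0].max(), L.min(0),L.max(0))
print(read_orientation(), quat(0), read_contact_force(), read_ft_torque())
ms={'A':(498.8,-81.6,-11.1),'B':(491.1,-214.6,.3),'C':(473.4,-351.1,-10.2),'home':(542,158,-1.2)}
for k,(x,y,a) in ms.items():
  for fl in (0,1):
    for p in (0,.45,-.45):
      for z in (48,160):
        j=manip.ik([x,y,z],quat(np.deg2rad(a),p,fl)); print(k,fl,p,z,None if j is None else np.round(j,2))
E
```

```text
[ 125  135   80   88 6372] ((516.8534545898438, 207.987060546875), (200.4313507080078, 221.87234497070312), 88.75366973876953) 10.324490426152806
-0.6 [-8.43160781e-03 -8.93961466e+01] -99.88730702781395 -78.30012018248485 [1.48126474e-02 9.93740099e+01] 88.51009989765963 111.51165467019429 [-111.31884861 -100.17810148] [111.51165467  98.41240387]
-0.9 [-3.46640772e-03 -8.94042145e+01] -99.56836994404013 -78.813683806124 [9.65209687e-03 9.93667490e+01] 88.60741756560425 111.03315910806909 [-110.90381906  -99.6846358 ] [111.03315911  98.99092605]
-1.2 [ 1.30617934e-03 -8.94233911e+01] -99.5559755899589 -78.86169050541058 [3.79000340e-03 9.93915745e+01] 88.7023060164366 110.5516195157989 [-110.48574903  -99.55597559] [110.55161952  99.56673434]
-1.5000000000000002 [ 6.48486317e-03 -8.94260236e+01] -100.00735965437808 -78.74679395486656 [-2.17900889e-03  9.94242295e+01] 88.76431633607494 110.31257576817028 [-110.06464997 -100.00735965] [110.38793715 100.13981296]
[ 3.92786765e-05  9.81734824e-01  1.90254390e-01 -7.64998779e-06] [6.123234e-17 1.000000e+00 0.000000e+00 0.000000e+00] [-1.0
[... 1786 characters left out ...]
2  1.92  0.31  1.11 -2.34]
C 1 -0.45 160 [-0.86 -0.29  1.77  0.29  1.31 -2.27]
home 0 0 48 [ 0.22  0.04  1.61 -0.    1.49  1.82]
home 0 0 160 [ 0.22 -0.01  1.46 -0.    1.69  1.82]
home 0 0.45 48 [0.17 0.44 1.21 0.09 1.94 1.78]
home 0 0.45 160 [0.17 0.39 1.07 0.1  2.12 1.8 ]
home 0 -0.45 48 [ 0.31 -0.33  2.01 -0.16  1.04  1.95]
home 0 -0.45 160 [ 0.31 -0.39  1.85 -0.15  1.26  1.92]
home 1 0 48 [ 0.22  0.04  1.61 -0.    1.49 -1.33]
home 1 0 160 [ 0.22 -0.01  1.46 -0.    1.69 -1.33]
home 1 0.45 48 [ 0.17  0.44  1.21  0.09  1.94 -1.36]
home 1 0.45 160 [ 0.17  0.39  1.07  0.1   2.12 -1.34]
home 1 -0.45 48 [ 0.31 -0.33  2.01 -0.16  1.04 -1.19]
home 1 -0.45 160 [ 0.31 -0.39  1.85 -0.15  1.26 -1.23]
```

```bash
python3 - <<'E'
import numpy as np,cv2
f=np.load("/tmp/top0.npz"); c=f["color"][140:235,230:420,::-1]
cv2.imwrite("pics/crop0.png",cv2.resize(c,None,fx=4,fy=4,interpolation=cv2.INTER_CUBIC))
E
```

```text
(no output)
```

View pics/crop0.png

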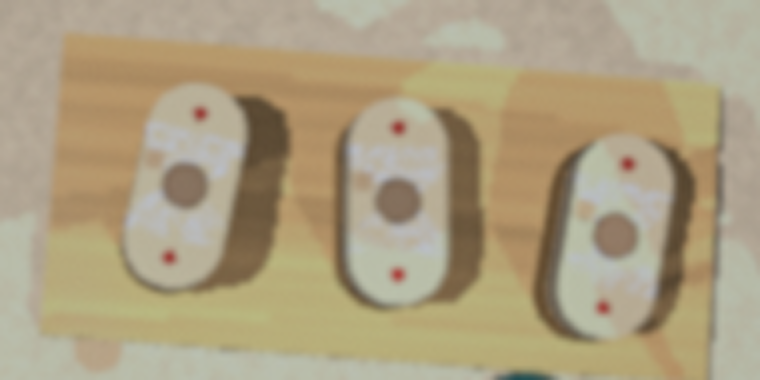

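Choice: the three white/yellow moulds A (277,187), B (329,190) and C (382,199), each with a stopper and two red dots. The purple ones are excluded. I'll hover over C and check the reading noise and tilt timing with the gripper empty.

```bash
cat >> h.py <<'E'
M={'A':(498.8,-81.6,-11.1),'B':(491.1,-214.6,.3),'C':(473.4,-351.1,-10.2)}
def sense(n=15,dt=0.02):
    from workcell import manip,read_contact_force,read_ft_torque
    F=[];T=[]
    for _ in range(n):
        F.append(read_contact_force());T.append(read_ft_torque());manip.dwell(dt)
    F=np.array(F);T=np.array(T); return F.mean(0),T.mean(0),F.std(0),T.std(0)
E
python3 - <<'E'
import numpy as np
from h import *
from workcell import *
t=read_time_s
np.set_printoptions(precision=4,suppress=True)
x,y,a=M['C'];a=np.deg2rad(a)
hand.gripper_to(88)
manip.reach([x,y,170],quat(a)); print(t())
print(*sense(),t())
manip.move_straight([x,y,170],quat(a,.15),speed=60); print(t(),read_joint_velocities())
manip.move_straight([x,y,170],quat(a),speed=60); print(t())
print(*sense(),t())
E
```

```text
2.2583
[-0.1063 -0.3727  0.1532] [0.0467 0.0138 0.0066] [0.5539 0.4311 0.4314] [0.0399 0.0213 0.0323] 2.5083
2.8083 [-0.0107 -0.0422  0.0275  0.0092 -0.0157  0.    ]
3.1083
[ 0.2661 -0.0764 -0.0666] [ 0.0507  0.0247 -0.0074] [0.3579 0.4107 0.3167] [0.0275 0.0285 0.038 ] 3.3583
```

```bash
cat >> h.py <<'E'
def tilt(p,a,frm,to):
    from workcell import manip
    n=int(np.ceil(abs(to-frm)/0.16))
    for s in np.linspace(frm,to,n+1)[1:]: manip.move_straight(p,quat(a,s),speed=60)
def pick(k,zg=48):
    from workcell import manip,hand,read_finger_gap,read_contact_force
    x,y,a=M[k];a=np.deg2rad(a)
    manip.move_straight([x,y,zg],quat(a),speed=110)
    hand.gripper_to(50); 
    print('gap',read_finger_gap(),np.round(read_contact_force(),1))
    manip.move_straight([x,y,zg+4],speed=20)
    manip.move_straight([x,y,150],speed=110)
def test(k,A=0.42):
    from workcell import manip,read_time_s
    x,y,a=M[k];a=np.deg2rad(a);p=[x,y,150]
    Rz=np.array([[np.cos(a),np.sin(a),0],[-np.sin(a),np.cos(a),0],[0,0,1]])
    def rd():
        manip.dwell(.1); s=sense(40,.015); print('F',np.round(s[0],2),'T mould frame',np.round(Rz@s[1],4),'sd',np.round(s[3],3),round(read_time_s(),2),flush=True)
    rd(); tilt(p,a,0,A); manip.dwell(.3); tilt(p,a,A,0); rd()
    tilt(p,a,0,-A); manip.dwell(.3); tilt(p,a,-A,0); rd()
def putback(k,zg=48):
    from workcell import manip,hand,read_contact_force
    x,y,a=M[k]
    manip.move_straight([x,y,zg+6],speed=110)
    manip.move_straight([x,y,zg+0.3],speed=10)
    print('put',np.round(read_contact_force(),1))
    hand.gripper_to(86)
    manip.move_straight([x,y,150],speed=130)
E
python3 - <<'E'
from h import *
from workcell import *
pick('C'); print(read_time_s(),read_finger_gap()); test('C'); print(read_finger_gap())
E
```

```text
gap 61.92063676582712 [0.1 0.4 0.9]
6.5333 61.66530359838022
F [-0.1  -0.13 -5.98] T mould frame [0.0352 0.0263 0.0002] sd [0.03  0.03  0.031] 7.3
F [ 0.01 -0.08 -5.82] T mould frame [ 0.0344  0.0207 -0.0129] sd [0.029 0.03  0.027] 10.12
F [-0.   -0.   -5.73] T mould frame [0.039  0.0202 0.005 ] sd [0.029 0.029 0.028] 12.93
61.830207242386244
```

C's balance doesn't change (0.026, 0.021, 0.020 N m), so its plug is stuck. I'll put it back and test B.

```bash
python3 - <<'E'
from h import *
from workcell import *
putback('C')
x,y,a=M['B']; manip.reach([x,y,150],quat(np.deg2rad(a))); print(read_time_s())
pick('B'); test('B'); print(read_finger_gap())
f=grab_frame("top"); cv2.imwrite("pics/top1.png",f["color"][...,::-1])
for b in blobs(cloud(f),72,95,(350,600),(-450,0)): print(*b)
E
```

```text
put [-0.5  0.5 -4.9]
16.8
gap 61.95054171497148 [0.1 1.7 2.7]
F [-0.11  0.07 -4.84] T mould frame [0.0364 0.042  0.01  ] sd [0.033 0.029 0.031] 20.53
F [ 0.07  0.03 -4.93] T mould frame [ 0.0257  0.0425 -0.0028] sd [0.033 0.029 0.031] 23.35
F [ 0.02  0.04 -4.91] T mould frame [0.0224 0.0127 0.002 ] sd [0.026 0.034 0.029] 26.17
61.58925276739189
[276. 186.] 1163 82.5 [498.8 -81.7] [ 62.1 129. ] 78.8
[373. 209.] 185 82.2 [ 443.3 -327.9] [29.9 52.9] 75.8
```

View pics/top1.png

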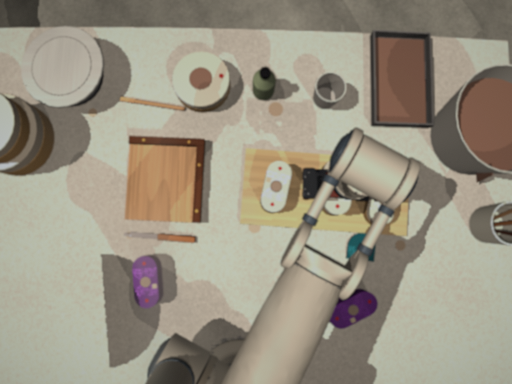

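The last picture shows C back in place, with the arm over it, and A untouched. B's balance shifted by 0.03 N m after the second tilt. I'll repeat with a longer average and more tilt to confirm.

```bash
python3 - <<'E'
from h import *
from workcell import *
x,y,a=M['B'];a=np.deg2rad(a);p=[x,y,150]
def rd():
    manip.dwell(.1); s=sense(70,.01); print(np.round(s[0],2),np.round(s[1],4),round(read_time_s(),2),flush=True)
rd()
for A in (.56,-.56):
    tilt(p,a,0,A); manip.dwell(.2); tilt(p,a,A,0); rd()
E
```

```text
[-0.04  0.05 -4.91] [ 0.0245  0.0024 -0.0037] 26.9
[ 0.01 -0.04 -4.95] [ 0.0223  0.0486 -0.0001] 30.12
[-0.02 -0.09 -4.85] [ 0.0258  0.0103 -0.004 ] 33.33
```

Reversible by about 0.04 N m, so B holds the loose plug. Now moving it to the stop board.

```bash
cat >> h.py <<'E'
SB=np.array([517.1,207.7]); SY=np.deg2rad(-1.3)
SR=np.array([[np.cos(SY),-np.sin(SY)],[np.sin(SY),np.cos(SY)]])
def bp(bx,by,z): return list(SB+SR@[bx,by])+[z]
def fb(n=6):
    s=sense(n,.01); F=s[0]; return np.r_[SR.T@F[:2],F[2]]
E
python3 - <<'E'
from h import *
from workcell import *
q=quat(SY)
manip.move_straight(bp(19,-42,130),q,speed=170); print(read_time_s(),read_joint_positions())
manip.move_straight(bp(19,-42,60),speed=90)
manip.move_straight(bp(19,-42,50),speed=20)
F0=fb(20); print('F0',F0,read_time_s())
by=-42
while by>-54:
    by-=0.5 if by>-46 else 0.3; manip.move_straight(bp(19,by,50),speed=10)
    F=fb(4)-F0
    if by<-46 or abs(F[1])>2: print(round(by,2),F.round(1))
    if F[1]>3.5: break
print(read_time_s(), read_tool_pos())
E
```

```text
35.7333 [ 2.37882199e-01 -1.31033760e-02  1.51526497e+00 -2.07511496e-04
  1.63941498e+00  1.83213304e+00]
F0 [ 0.02515811 -0.08790572 -4.80947246] 37.475
-46.3 [-0.3  0.1 -0.3]
-46.6 [ 0.2 -0.1  0.1]
-46.9 [ 0.   0.2 -0.3]
-47.2 [-0.2  0.4 -0.3]
-47.5 [-0.5  1.   0.1]
-47.8 [ 0.2  2.6 -0.8]
-48.1 [ 0.3  5.7 -0.6]
41.725 [534.99727513 159.80571578  50.02770261]
```

```bash
python3 - <<'E'
from h import *
from workcell import *
by=-47.6; bx=19
manip.move_straight(bp(bx,by,50),speed=10); F0=fb(10); print(F0)
while bx<31:
    bx+=0.6 if bx<22 else 0.35; manip.move_straight(bp(bx,by,50),speed=10)
    F=fb(4)-F0
    if bx>22.5 or abs(F[0])>1.5: print(round(bx,2),F.round(1))
    if F[0]<-4: break
print(read_time_s())
z=50
while z>46:
    z-=0.4; manip.move_straight(bp(bx,by,z),speed=10); F=fb(4)-F0; print(round(z,2),F.round(1))
    if F[2]>3: break
print(read_time_s(),read_tool_pos())
E
```

```text
[-0.12471056  4.3041877  -5.39406043]
19.6 [-1.9  0.3  1.5]
20.2 [-2.3  0.9  1.2]
20.8 [-2.2  0.6  1. ]
21.4 [-2.2  0.5  0.6]
22.0 [-2.1  0.3  1.3]
22.35 [-2.3  0.6  0.8]
22.7 [-2.3  0.3  0.7]
23.05 [-2.3  0.3  0.9]
23.4 [-1.9  0.3  0.7]
23.75 [-2.1  0.6  0.3]
24.1 [-2.7  0.6  0.8]
24.45 [-2.3  0.4  0.9]
24.8 [-3.9  0.2  1.3]
25.15 [-5.1 -0.1  2.2]
46.025
49.6 [-6.6  0.1  3.7]
46.3083 [539.79478369 159.7200271   49.61607029]
```

```bash
python3 - <<'E'
from h import *
from workcell import *
bx,by=24.9,-47.6
z=49.6
manip.move_straight(bp(bx,by,z),speed=10)
while z>46.9:
    z-=0.3; manip.move_straight(bp(bx,by,z),speed=10); F=fb(4); print(round(z,2),F.round(1))
    if F[2]>4: break
print(read_time_s(),read_tool_pos())
f=grab_frame("scene"); cv2.imwrite("pics/s2.png",cv2.resize(f["color"][100:230,220:400,::-1],None,fx=4,fy=4))
E
```

```text
49.3 [-6.3  4.4 -0.7]
49.0 [-6.9  4.1  0.4]
48.7 [-7.2  4.2  0.5]
48.4 [-7.3  3.4  1. ]
48.1 [-7.7  3.6  1.2]
47.8 [-8.3  3.8  1.7]
47.5 [-9.   3.4  2.8]
47.2 [-9.8  3.4  4.2]
48.825 [539.76081623 159.74149022  48.57874098]
```

View pics/s2.png

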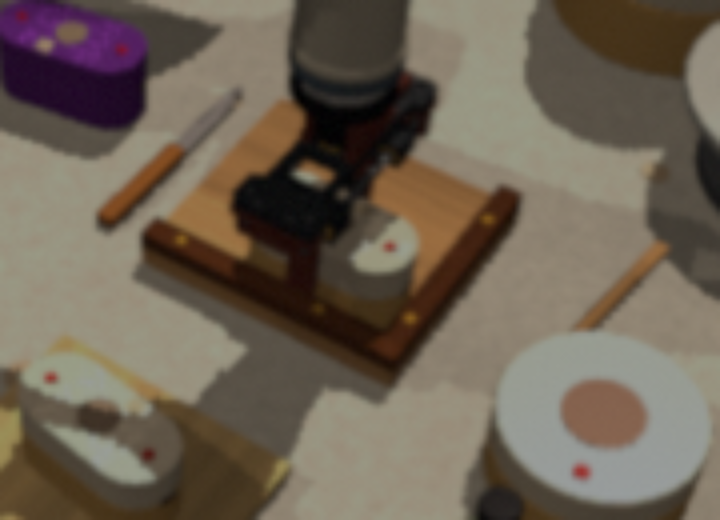

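```bash
python3 - <<'E'
from h import *
from workcell import *
bx,by=24.2,-47.4
for z in (47.8,47.4,47.0):
    manip.move_straight(bp(bx,by,z),speed=15); print(z,fb(6).round(1),np.round(read_tool_pos(),2))
E
```

```text
47.8 [-5.6  3.3  0.5] [539.67 159.76  48.52]
47.4 [-6.7  3.4  2.1] [539.66 159.78  48.48]
47.0 [-8.2  3.   3.9] [539.68 159.77  48.48]
```

```bash
python3 - <<'E'
from h import *
from workcell import *
manip.move_straight(bp(24.4,-47.5,47.8),speed=15)
hand.gripper_to(84); print(read_tool_pos(),read_finger_gap(),fb(10),read_time_s())
x,y,z=read_tool_pos()
manip.move_straight([x,y,125],speed=130)
manip.move_straight([x-90,y,150],speed=200)
W=[]
for n in ("top","scene"):
    f=grab_frame(n); np.savez(f"/tmp/{n}3.npz",**f); cv2.imwrite(f"pics/{n}3.png",f["color"][...,::-1])
    for b in blobs(cloud(f),72,95,(350,620),(-450,300)): print(n,*b)
print(read_time_s())
E
```

```text
[540.53273517 159.48588124  47.84560499] 84.01665056758502 [ 0.14072537  0.26430835 -0.26186863] 50.6667
top [184. 159.] 616 82.3 [553.5 142.1] [114.2  54.8] 29.3
top [276. 186.] 1161 82.6 [498.8 -81.7] [ 62.  129.4] 78.8
top [383. 199.] 1165 82.3 [ 472.9 -351.7] [ 63.2 129. ] 79.6
scene [303. 156.] 732 81.7 [542.4 158.2] [ 67.4 132.4] 86.0
scene [245. 205.] 897 82.1 [501.1 -81.3] [ 64.8 130.1] 79.9
scene [172. 275.] 1177 82.4 [ 476.4 -352.6] [ 62.9 131. ] 79.8
52.125
```

View pics/top3.png

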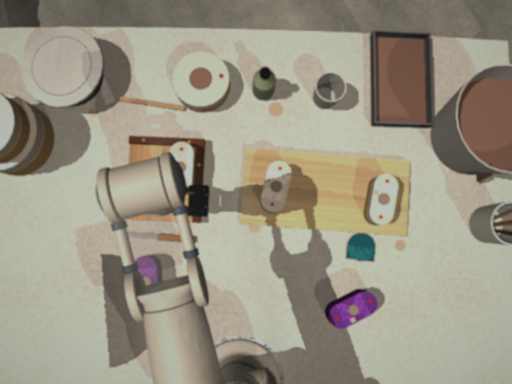

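```bash
python3 - <<'E'
from h import *
from workcell import *
j=list(read_joint_positions()); j[0]-=0.85; manip.move_joints(j)
f=grab_frame("top"); np.savez(f"/tmp/top4.npz",**f); W=cloud(f)
for b in blobs(W,72,95,(350,620),(50,300)): print(*b)
m=(W[...,2]>74)&(W[...,2]<92)&(abs(W[...,0]-545)<90)&(abs(W[...,1]-158)<60); Q=W[m]
A=np.c_[Q[:,:2]-Q[:,:2].mean(0),np.ones(len(Q))]; print('plane',np.linalg.lstsq(A,Q[:,2],rcond=None)[0])
L=(Q[:,:2]-SB)@SR; print(L.min(0),L.max(0),(L.min(0)+L.max(0))/2, L.mean(0))
c=f["color"][120:240,110:230,::-1]; cv2.imwrite("pics/c4.png",cv2.resize(c,None,fx=5,fy=5,interpolation=cv2.INTER_CUBIC))
print(read_time_s())
E
```

```text
[180. 167.] 1167 82.4 [540.2 159.2] [ 63.7 129.3] 89.5
plane [-4.58059709e-03  2.24277018e-03  8.23863743e+01]
[-40.41011626 -79.77056164] [ 88.88551258 -15.85563938] [ 24.23769816 -47.81310051] [ 24.08464979 -48.71890015]
53.6417
```

View pics/c4.png

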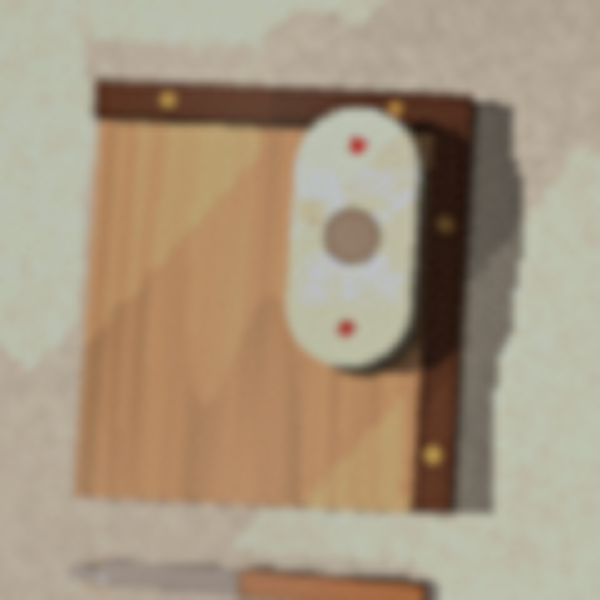

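```bash
python3 - <<'E'
from h import *
for n in ("top4","scene3"):
    f=dict(np.load(f"/tmp/{n}.npz")); W=cloud(f)
    def sel(lo,hi,cx,cy,rx,ry):
        return W[(W[...,2]>lo)&(W[...,2]<hi)&(abs(W[...,0]-cx)<rx)&(abs(W[...,1]-cy)<ry)]
    Q=sel(76,92,545,158,90,60)[:,:2]; u=np.linalg.svd(Q-Q.mean(0),full_matrices=False)[2][0]
    print(n,'mould yaw',np.rad2deg(np.arctan(u[1]/u[0])), Q.mean(0))
    S=sel(27,42,517,208,130,125)[:,:2]; L=(S-SB)@SR
    g=L[(L[:,1]>-5)&(L[:,0]>80)]; print(' far strip centre x',np.polyfit(g[:,1],g[:,0],1),len(g), g[:,0].min(),g[:,0].max())
    # far-strip inner via outer fit; mould flat sides
    M=(Q-SB)@SR; k=M[abs(M[:,0]-24)<30]; b=np.round(k[:,0]/4)
    lo=[k[b==i,1].min() for i in np.unique(b)]; hi=[k[b==i,1].max() for i in np.unique(b)]
    print(' sides',np.mean(lo),np.mean(hi),np.polyfit(np.unique(b)*4,lo,1)[0],np.polyfit(np.unique(b)*4,hi,1)[0],' ends',M[:,0].min(),M[:,0].max())
    if n=="top4": cv2.imwrite("pics/x.png",f["color"][...,::-1])
f=dict(np.load("/tmp/scene3.npz")); cv2.imwrite("pics/s3.png",cv2.resize(f["color"][100:220,230:370,::-1],None,fx=5,fy=5,interpolation=cv2.INTER_CUBIC))
E
```

```text
top4 mould yaw -0.8783670327052566 [540.08045873 158.52842633]
 far strip centre x [7.39444912e-03 9.92643908e+01] 317 88.83938040826536 110.4636984088085
 sides -78.92407027225627 -18.05658537159187 -0.007100761093423885 0.0020715074908473595  ends -40.410116261408824 88.88551257769022
scene3 mould yaw -1.7550720007627738 [544.58831766 157.18234008]
 far strip centre x [-2.02248541e-02  1.01903658e+02] 183 89.301675884867 113.67779567077427
 sides -79.68526618081872 -18.21041910963113 0.0008867414248619017 -0.00838932663579708  ends -39.50178390100897 92.00659389953336
```

View pics/s3.png

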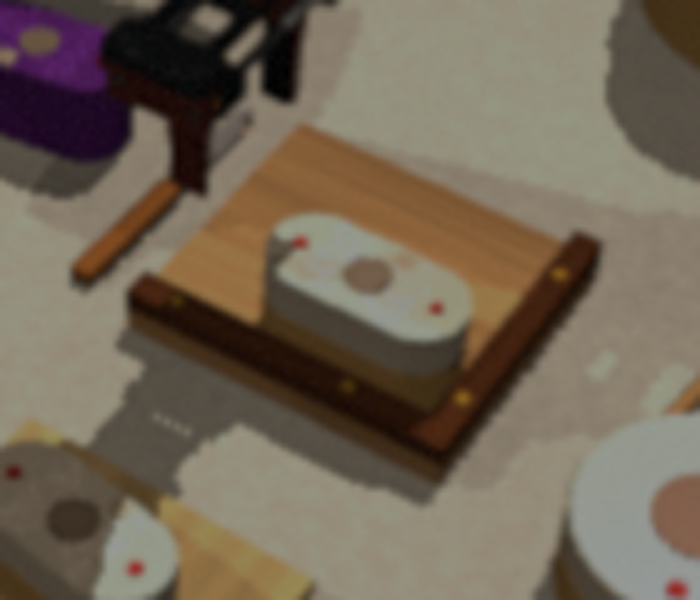

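Strip contact, squareness and levelness all check out, so I'm handing in.

```bash
python3 - <<'E'
from workcell import *
print(read_time_s()); manip.finish_job()
E
```

```text
53.6417
the job is handed in; nothing more can be done
```

I set the middle mould, the one with the loose plug, on the stop board against both strips. I handed the job in at 53.6 s of the 72 s allowed; no verdict is reported.

- **Finding the plug:** I lifted the mould nearest the robot's right, tilted it both ways, and its balance did not change (0.026, 0.021, 0.020 N m). The middle mould's balance swung back and forth by about 0.04 N m over repeated tilts. I did not lift the third mould.
- **Placing:** I eased the loose-plug mould against the strips by feel, at up to about 6 N on the right-hand strip and 10 N on the far one. It was lowered onto the board and released.
- **Last checks on it:** The top camera put it at about x = 24.1, y = -48.3 mm in the stop board's frame. Its end lined up with the far strip's inner face, it was about 0.5° from square, and its top was level to within about 0.3°.
- **The other two:** In the picture after release, both stood on the ware board where they started. I did not measure their level separately. The bystanders looked undisturbed, but I did not measure them.
- **Disagreement:** The scene camera placed the mould about 4 mm further along x. It read the far strip about 2.6 mm further as well, and it showed the same flush contact, so I relied on the top camera and the felt contact.

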